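# Put the power board away and shut the drawer

### The arm

A 6-joint arm with a two-finger parallel gripper is mounted at the origin on the work surface. World frame = base frame: x ahead of the robot, y to its left, z up, the work surface at z = 0. Lengths are in m, angles in rad, forces in N, time in s.
With the tool pointing down it reaches from about 0.325 to 0.85 m from the base axis. Payload 4.4 kg.
Tool frame: the origin (TCP) lies midway between the tips of the shut fingers; the grasp point (between the pads) lies 19 mm behind it; z points along the fingers, y is the direction in which the jaws open and shut (so a half turn about z gives the same grasp; the last joint's range is limited). The gripper opens to 94 mm and grips with 3 to 60 N. Pads are 16 mm wide; open, the fingers measure 119 mm over their backs; the gripper's body (75 mm by 177 mm) begins 78 mm behind the grasp point.
Start: joints at [-1.407, 0.207, 1.542, -0, 1.393, -0.15], TCP at [0.177, -0.547, 0.178] pointing down, gripper open.
Joint ranges: [-2.73, 2.73], [-0.86, 2.22], [0.23, 2.46], [-1.11, 4.25], [0.08, 2.63], [-2.82, 2.82]. Speed limits (rad/s): [2.79, 2.79, 3.14, 3.14, 3.14, 3.14].

### API

Orientations are given as a rotation vector (axis times angle).
In Python, from workcell import telemetry, cams, order gives the robot as it stands.
- The arm moves only by the tool move_arm, never from a script. Its argument "series" is a list of rows, each a list of 3 entries, a list of its own where there are three numbers: the gripper command: -1 is shut, 1 is fully open, values between are in proportion, then the shift along the world's x, y, z in units of 25 mm (1.0 is 25 mm), then the turn, a rotation vector about the world's x, y, z in units of 5 degrees (1.0 is 5 degrees). A call has 1 to 20 rows; each row shifts and turns the pose as measured when the row begins; what a row does not reach is not made up. A row lasts 1/8 s, in which the tool goes at most 62.5 mm and 10.7 degrees, less where a joint would pass 70% of its speed; a pose out of reach is approached as far as the arm can. A call is refused whole if a number of a shift passes 1 or a number of a turn 1, either way. A call with a gripper value outside its range is refused whole. The fingers move at their own pace and stop on an object; "force" is the grip in N (left out, the last holds). Time passes only in rows, so rows that do not move let the fingers close. It gives the time, the measured TCP pose, the force and the opening at its end, in the units of the state.
- telemetry.get_obs(): the state, without advancing time (a new reading comes with each control period).
- cams.snapshot(name): name is "side" or "top" or "wrist"; returns the picture (384x512x3 uint8, blue, green, red); there is no depth.
- cams.camera_info(name): a dict with "fx", "fy", "cx", "cy" (pixels), "R" (3x3) and "t" (3): a world point X has camera coordinates R X + t; the wrist camera has in their place "mount" (4x4, takes a point from camera to tool coordinates, whose origin is the TCP and whose axes are the flange's). Camera axes: x right, y down, z forward; pixel columns grow to the right and rows downward; lengths in m; the calibration is good to about 2 mm. A picture is of the moment at which its call begins: read the wrist's pose just before it. camera_info takes no time and is no camera call.
- order.finish_job(): hands the job in, once; it reports no verdict.
The state is a dict: "time_s": time; "joint_positions": joint angles; "qd": joint speeds; "joint_torque": joint torques, N m; "tool_pos": TCP position; "orientation": TCP orientation; "ft_force": force on the tool from outside, world axes, zero at the start; "wrist_torque": the same for the moment, N m; "grip_width": finger opening in m.
Only numpy, scipy, OpenCV 4.12 (cv2) and the standard library are available. Lean on these libraries where they do the work, as an engineer would, in place of code of your own. Each camera call takes 0.05 s, during which the arm holds its last target. There are 200 camera calls.

### The job

Stand the green circuit board with the black finned heat sink (not the red one) upright on the floor of the open top drawer of the little grey drawer unit, let go of it, and then push that drawer fully shut.

Things in the scene. Friction and masses are not known exactly. Their poses are not given: they have to be found in the camera images.
- psu_sink (a point): Centre of the black finned heat sink (40 x 30 x 44 mm along x, y, z) on the green circuit board (90 x 60 mm, 200 to 330 g). The board's top is 22 mm and its feet are 28 mm below this point; 50 mm high overall. Grip the sink across its 30 mm (along y): both sides are clear; low parts, 16 mm high, stand at the x ends. A red board with a smooth silver block, not wanted, lies nearby.
- drawer_spot (a point): Point on the floor inside the open top drawer of the fixed grey unit (280 deep, 220 wide, 200 mm high), mid-width, 72 mm behind the front's inner face; moves with the drawer. x: into the unit, the way it shuts; y: across; z: up. Inside 178 mm wide, at least 144 mm of length uncovered at the start. Over this floor the sides rise 68 mm, the front 78, the unit's top 90.
- drawer_handle (a point): Middle of the top drawer's dark steel bar handle: round, 11 mm thick, 110 mm long across the drawer (y), 35 mm out from the white front, 25 mm below its top edge. Moves with the drawer; axes as drawer_spot. Pushing the bar along +x shuts the drawer.
- drawer (a joint): How far the top drawer is pulled out, in m: 0 is fully shut (a hard stop), up to 0.19 at the start. It slides with about 1 N of friction and stays where it is left.
Things that resemble listed ones, but are neither listed nor needed, are in the scene too. Of the things like the part that bears psu_sink, leave any that is blue, purple or yellow; of the rest the larger one is meant.

How it is judged:
On the way, in this order (a step that is already met when the one before it is completed fails the run):
1. the green board stands on the floor of the top drawer, let go of, while the drawer is still open (x of psu_sink in the frame of drawer_spot between -0.06 and 0.14 m and y of psu_sink in the frame of drawer_spot between -0.08 and 0.08 m and z of psu_sink in the frame of drawer_spot between 0.018 and 0.038 m and angle between psu_sink's own z axis and vertical below 0.175 rad and contact force between the fingers and psu below 0.1 N and value of joint drawer above 0.05 m), for 0.2 s.
2. the top drawer is shut (value of joint drawer below 0.01 m), for 0.2 s.
At the end, for the whole second after the job is handed in: The top drawer is shut to within 10 mm, and the green board stands at rest anywhere on that drawer's floor, upright to within 10 degrees, its heat sink's centre 18 to 38 mm above the floor (value of joint drawer below 0.01 m and x of psu_sink in the frame of drawer_spot between -0.06 and 0.14 m and y of psu_sink in the frame of drawer_spot between -0.08 and 0.08 m and z of psu_sink in the frame of drawer_spot between 0.018 and 0.038 m and angle between psu_sink's own z axis and vertical below 0.175 rad and linear speed of psu below 0.02 m/s); the robot touches nothing.
It also fails if it takes over 48 s, if anything falls off the work surface, if the arm or the gripper's body presses on something with over 40 N, if the wrist force passes 120 N, or if a joint passes its speed limit or range.

## Working session

There is one attempt and no reset: what is moved stays moved. The work goes in short steps, Python scripts to look and compute and a tool call to move; the robot and the scene stay as the last step left them, time stands still between calls to the robot, and variables do not carry over. Pictures are saved under pics/ and viewed, about 8 in all and at most 12, crops included, and the job is handed in when it is done.

Besides the shell and the picture viewer there is one more tool, called as name([rows], argument=value, ...), one row to a line, values as JSON. move_arm: Moves the arm, as the interface text tells. Its arguments: {"type":"object","properties":{"series":{"type":"array","items":{"type":"array"}},"force":{"type":"number"}},"required":["series"]}

```bash
mkdir -p pics; cat > h.py <<'E'
import numpy as np, cv2
from workcell import telemetry, cams, order
from scipy.spatial.transform import Rotation as Ro
def ray(name,u,v,obs=None):
    c=cams.camera_info(name); d=np.array([(u-c['cx'])/c['fx'],(v-c['cy'])/c['fy'],1.])
    if 'R' in c:
        R=np.array(c['R']);t=np.array(c['t']);return -R.T@t,R.T@d
    o=obs or telemetry.get_obs(); M=np.array(c['mount']); Rt=Ro.from_rotvec(o['orientation']).as_matrix()
    return np.array(o['tool_pos'])+Rt@M[:3,3], Rt@M[:3,:3]@d
def onz(name,u,v,z,obs=None):
    o,d=ray(name,u,v,obs); return o+d*(z-o[2])/d[2]
def tri(*rays):
    A=np.zeros((3,3));b=np.zeros(3)
    for o,d in rays:
        d=d/np.linalg.norm(d);P=np.eye(3)-np.outer(d,d);A+=P;b+=P@o
    x=np.linalg.solve(A,b); return x
def proj(name,X):
    c=cams.camera_info(name);p=np.array(c['R'])@X+np.array(c['t']);return c['fx']*p[0]/p[2]+c['cx'],c['fy']*p[1]/p[2]+c['cy']
E
python3 - <<'E'
from h import *
for n in ('top','side'):
    i=cams.snapshot(n); cv2.imwrite(f'pics/{n}0.png',i)
    big=cv2.resize(i,(800,600),interpolation=cv2.INTER_CUBIC);cv2.imwrite(f'pics/{n}0b.png',big)
    c=cams.camera_info(n);print(n,c['fx'],-np.array(c['R']).T@np.array(c['t']))
o=telemetry.get_obs();print(o['tool_pos'],o['orientation'],o['time_s'])
E
```

```text
top 363.632998355226 [ 0.38397664 -0.14859828  1.34746839]
side 457.44129316826223 [ 0.21825496 -1.37820459  0.84939214]
[ 0.17734095 -0.54617468  0.17672186] [-3.10101785e+00 -4.90589101e-01  3.58004745e-05] 0.1
```

View pics/top0b.png

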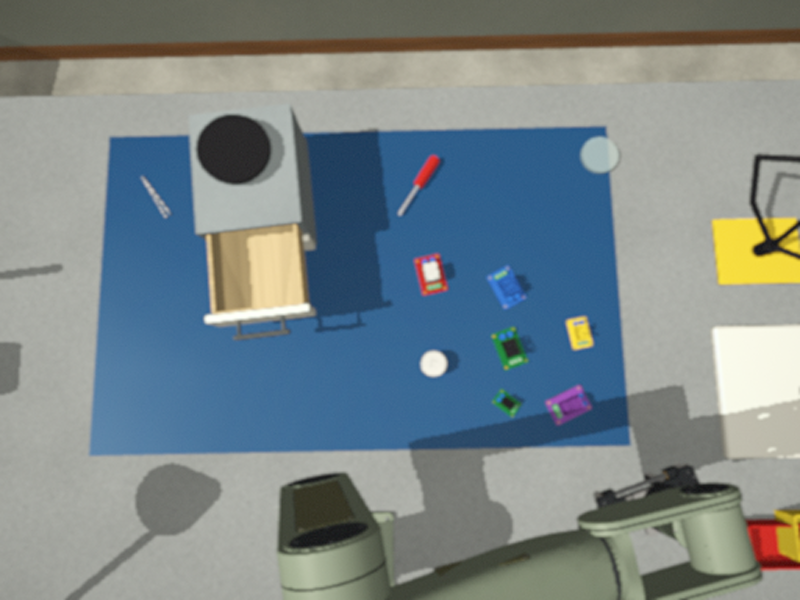

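View pics/side0b.png

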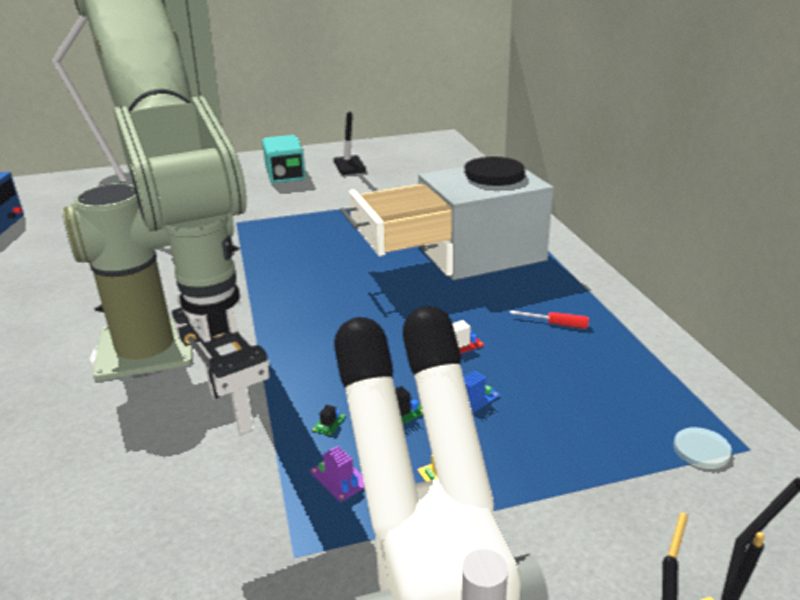

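Top view: the wanted (larger) green board is at about (510,347), with a small green decoy at (507,402). The drawer is open at about (258,270), with its front at (260,314) and handle at (262,330). In the side view a white object hides part of the board, so I'll measure from the top view and refine with the wrist camera.

```bash
python3 - <<'E'
from h import *
i=cv2.imread('pics/top0.png'); s=0.64
hsv=cv2.cvtColor(i,cv2.COLOR_BGR2HSV)
def comps(m,roi,zs,amin=20):
    x0,y0,x1,y1=roi; k=np.zeros_like(m);k[y0:y1,x0:x1]=m[y0:y1,x0:x1]
    for c in cv2.findContours(k,cv2.RETR_EXTERNAL,cv2.CHAIN_APPROX_NONE)[0]:
        if cv2.contourArea(c)<amin: continue
        r=cv2.minAreaRect(c);b=cv2.boxPoints(r)
        W=np.array([onz('top',*p,zs)[:2] for p in b]); e=[W[1]-W[0],W[2]-W[1]]
        print('px',np.round(r[0],1),'world',W.mean(0).round(4),[(np.linalg.norm(q).round(4),np.degrees(np.arctan2(q[1],q[0])).round(1)) for q in e]); print(W.round(4).tolist())
g=cv2.inRange(hsv,(40,90,30),(85,255,255))
print('green');comps(g,(300,190,350,275),.006)
d=cv2.inRange(hsv,(0,0,0),(180,255,45))
print('dark');comps(d,(300,190,350,275),.05)
w=cv2.inRange(hsv,(0,0,170),(180,60,255))
print('white');comps(w,(120,180,215,220),.188)
print('handle');comps(cv2.inRange(hsv,(0,0,0),(180,130,110)),(135,198,200,222),.163,5)
print('wood');comps(cv2.inRange(hsv,(8,50,90),(30,255,255)),(120,130,215,215),.178)
a=cv2.resize(i[60:230,110:220],None,fx=3.5,fy=3.5,interpolation=cv2.INTER_NEAREST)
b=cv2.resize(i[185:275,290:360],None,fx=5.5,fy=5.5,interpolation=cv2.INTER_NEAREST)
h=max(a.shape[0],b.shape[0]);o=np.zeros((h,a.shape[1]+b.shape[1],3),np.uint8);o[:a.shape[0],:a.shape[1]]=a;o[:b.shape[0],a.shape[1]:]=b
cv2.imwrite('pics/crop1.png',o);print(o.shape)
E
```

```text
green
px [324.1 257.6] world [ 0.3315 -0.3645] [(np.float64(0.0392), np.float64(-39.2)), (np.float64(0.0597), np.float64(-128.1))]
[[0.3346, -0.3286], [0.3651, -0.3534], [0.3282, -0.4004], [0.298, -0.3755]]
px [325.8 222.5] world [ 0.4582 -0.3764] [(np.float64(0.0603), np.float64(-70.0)), (np.float64(0.0898), np.float64(-161.4))]
[[0.4903, -0.3336], [0.511, -0.3902], [0.4258, -0.4189], [0.4056, -0.3628]]
dark
white
px [163.5 200.1] world [0.5298 0.1724] [(np.float64(0.2173), np.float64(-89.1)), (np.float64(0.0332), np.float64(-177.5))]
[[0.5447, 0.282], [0.5481, 0.0647], [0.5149, 0.0633], [0.5115, 0.2796]]
handle
px [168.1 213.1] world [0.49   0.1635] [(np.float64(0.0328), np.float64(-6.1)), (np.float64(0.1099), np.float64(-98.7))]
[[0.482, 0.2195], [0.5146, 0.216], [0.4979, 0.1074], [0.4655, 0.1113]]
wood
px [163.8 171.4] world [0.6269 0.1762] [(np.float64(0.2086), np.float64(-84.7)), (np.float64(0.1736), np.float64(-173.3))]
[[0.7033, 0.2913], [0.7226, 0.0835], [0.5502, 0.0634], [0.5316, 0.2666]]
(595, 770, 3)
```

View pics/crop1.png

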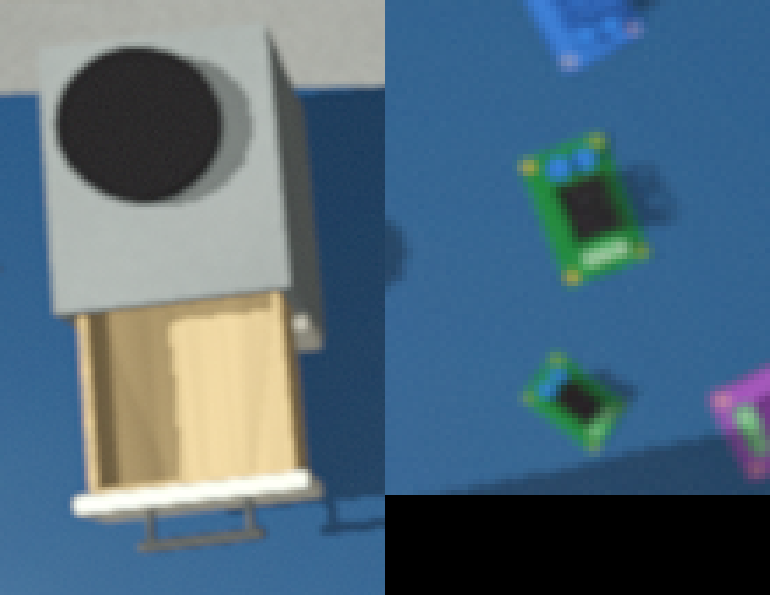

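Crop: the large board's corners (90 x 60 mm, matching the spec) run about 18.9° from x, and the sink centre is near (593,208) in the crop. Handle bar ends are at (138,547) and (264,532). The front's inner top edge runs from (75,495) to (308,470), and the unit's front edge from (55,315) to (290,288).

```bash
python3 - <<'E'
from h import *
P=lambda u,v,z:onz('top',110+(u+.5)/3.5-.5,60+(v+.5)/3.5-.5,z)
def L(n,a,b,z):
    p,q=P(*a,z),P(*b,z);e=p-q;print(n,p.round(4),q.round(4),'mid',((p+q)/2).round(4),'len',np.linalg.norm(e).round(4),'yaw',np.degrees(np.arctan2(-e[0],e[1])).round(1))
L('handle',(138,547),(264,532),.163)
L('inner',(75,495),(308,470),.188)
L('outer',(75,514),(308,487),.188)
L('unit',(55,315),(290,288),.2)
L('pot?',(55,125),(222,125),.22)
L('sides far',(85,315),(283,292),.178)
L('sides near',(95,488),(300,468),.178)
print('sink',onz('top',290+(593-385+.5)/5.5-.5,185+208.5/5.5-.5,.05))
c=cams.camera_info('wrist');print(np.array(c['mount']).round(3),c['fx'])
E
```

```text
handle [0.4818 0.2254 0.163 ] [0.4935 0.1078 0.163 ] mid [0.4877 0.1666 0.163 ] len 0.1182 yaw 5.7
inner [0.5288 0.2769 0.188 ] [0.5476 0.0625 0.188 ] mid [0.5382 0.1697 0.188 ] len 0.2152 yaw 5.0
outer [0.5112 0.2763 0.188 ] [0.5319 0.0624 0.188 ] mid [0.5215 0.1694 0.188 ] len 0.2149 yaw 5.5
unit [0.6963 0.2971 0.2   ] [0.7175 0.0784 0.2   ] mid [0.7069 0.1878 0.2   ] len 0.2197 yaw 5.5
pot? [0.8739 0.2962 0.22  ] [0.8704 0.1396 0.22  ] mid [0.8721 0.2179 0.22  ] len 0.1567 yaw -1.3
sides far [0.7017 0.2771 0.178 ] [0.7201 0.0894 0.178 ] mid [0.7109 0.1832 0.178 ] len 0.1887 yaw 5.6
sides near [0.5362 0.2622 0.178 ] [0.5511 0.0718 0.178 ] mid [0.5436 0.167  0.178 ] len 0.191 yaw 4.5
sink [ 0.45558448 -0.37479482  0.05      ]
[[ 0.    -0.965 -0.261  0.076]
 [ 1.     0.     0.    -0.   ]
 [-0.    -0.261  0.965 -0.207]
 [ 0.     0.     0.     1.   ]] 332.68341723087497
```

move_arm([
  [1, [0.93, 0.57, 0], [0, 0, 0]],
  [1, [0.93, 0.57, 0], [0, 0, 0]],
  [1, [0.93, 0.57, 0], [0, 0, 0]],
  [1, [0.93, 0.57, 0], [0, 0, 0]],
  [1, [0.93, 0.57, 0], [0, 0, 0]],
  [1, [0.93, 0.57, 0], [0, 0, 0]],
  [1, [0.93, 0.57, 0], [0, 0, 0]],
  [1, [0.93, 0.57, 0], [0, 0, 0]],
  [1, [0.93, 0.57, 0], [0, 0, 0]],
  [1, [0.93, 0.57, 0], [0, 0, 0]],
  [1, [0.93, 0.57, 0], [0, 0, 0]],
  [1, [0.93, 0.57, 0], [0, 0, 0]],
  [1, [0, 0, 0], [0, 0, 0]],
], force=30)

```text
time_s: 1.72
tool_pos: [0.4609, -0.3638, 0.1681]
orientation: [-3.087, -0.485, 0.009]
ft_force: [0.1, 0.3, -0.4]
grip_width: 0.0939
```

```bash
python3 - <<'E'
from h import *
o=telemetry.get_obs();i=cams.snapshot('wrist');cv2.imwrite('pics/w1.png',i)
print(o['time_s'],o['tool_pos'],o['orientation'],o['grip_width'])
hsv=cv2.cvtColor(i,cv2.COLOR_BGR2HSV)
k=cv2.inRange(hsv,(40,90,30),(85,255,255))
c=max(cv2.findContours(k,cv2.RETR_EXTERNAL,cv2.CHAIN_APPROX_NONE)[0],key=cv2.contourArea)
b=cv2.boxPoints(cv2.minAreaRect(c));W=np.array([onz('wrist',*p,.006,o) for p in b]);print(b.round(),W.round(4).tolist(),W.mean(0))
E
```

```text
1.725 [ 0.46089469 -0.36383323  0.16809333] [-3.08703733 -0.48530358  0.00893988] 0.09389371123154729
[[240. 139.]
 [293. 139.]
 [293. 217.]
 [240. 217.]] [[0.4916, -0.3335, 0.006], [0.5096, -0.3889, 0.006], [0.4244, -0.4192, 0.006], [0.405, -0.3604, 0.006]] [ 0.45764044 -0.37550983  0.006     ]
```

View pics/w1.png

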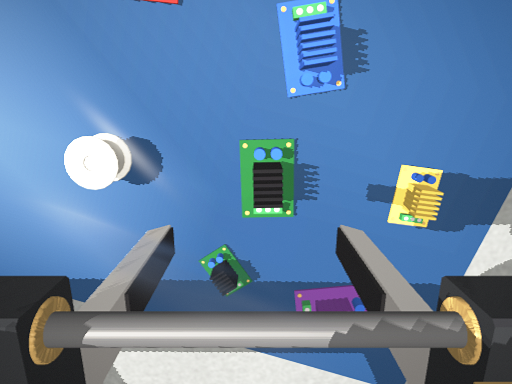

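Wrist view: the green board spans columns 240–293 and rows 139–217, and its sink spans columns 253–282 and rows 162–208. The jaws are aligned with its width.

```bash
python3 - <<'E'
from h import *
o=dict(tool_pos=[0.46089469,-0.36383323,0.16809333],orientation=[-3.08703733,-0.48530358,0.00893988])
i=cv2.imread('pics/w1.png');g=i[139:217,240:293].max(2)<75
ys,xs=np.nonzero(cv2.morphologyEx(g.astype(np.uint8),cv2.MORPH_OPEN,np.ones((3,3))))
r=(xs.min()+240,xs.max()+240,ys.min()+139,ys.max()+139);print(r)
print('camera',ray('wrist',0,0,o)[0])
for v in (r[2],r[3]):
  for z in (.006,.05): print(v,z,onz('wrist',(r[0]+r[1])/2,v,z,o))
def corr(yaw):  # tool down, tool x at yaw (deg)
    T=Ro.from_euler('z',yaw,degrees=True)*Ro.from_euler('x',180,degrees=True)
    return np.degrees((T*Ro.from_rotvec(o['orientation']).inv()).as_rotvec())/5
print(corr(18.9),corr(5.5))
E
```

```text
(np.int64(253), np.int64(282), np.int64(162), np.int64(207))
camera [ 0.53445597 -0.343574    0.37472967]
162 0.006 [ 0.4767304  -0.37037871  0.006     ]
162 0.05 [ 0.48361871 -0.36718014  0.05      ]
207 0.006 [ 0.4267131  -0.38707124  0.006     ]
207 0.05 [ 0.43956991 -0.38188077  0.05      ]
[-0.17720434 -0.09596093  0.20632619] [-0.18755139 -0.07477511 -2.47360464]
```

move_arm([
  [1, [-0.16, -0.47, 0], [-0.18, -0.1, 0.2]],
  [1, [0, 0, -1], [0, 0, 0]],
  [1, [0, 0, -1], [0, 0, 0]],
  [1, [0, 0, -1], [0, 0, 0]],
  [1, [0, 0, -1], [0, 0, 0]],
  [1, [0, 0, -0.8], [0, 0, 0]],
  [1, [0, 0, 0], [0, 0, 0]],
])

```text
time_s: 2.65
tool_pos: [0.447, -0.386, 0.0454]
orientation: [3.093, 0.502, -0.003]
ft_force: [0.9, -0.5, 0.6]
grip_width: 0.0939
```

move_arm([
  [1, [0.4, 0.42, -0.4], [0, 0, 0]],
  [1, [0, 0, -0.4], [0, 0, 0]],
  [1, [0, 0, -0.3], [0, 0, 0]],
  [1, [0, 0, 0], [0, 0, 0]],
])

```text
time_s: 3.15
tool_pos: [0.4582, -0.3772, 0.0187]
orientation: [3.089, 0.5, 0.0]
ft_force: [-0.4, -0.1, -0.2]
grip_width: 0.0941
```

move_arm([
  [1, [0, 0, -0.15], [0, 0, 0]],
  [-1, [0, 0, 0], [0, 0, 0]],
  [-1, [0, 0, 0], [0, 0, 0]],
  [-1, [0, 0, 0], [0, 0, 0]],
  [-1, [0, 0, 0], [0, 0, 0]],
  [-1, [0, 0, 0], [0, 0, 0]],
  [-1, [0, 0, 0], [0, 0, 0]],
  [-1, [0, 0, 0.4], [0, 0, 0]],
  [-1, [0, 0, 0.8], [0, 0, 0]],
  [-1, [0, 0, 0], [0, 0, 0]],
], force=30)

```text
time_s: 4.4
tool_pos: [0.4591, -0.3782, 0.0477]
orientation: [3.087, 0.5, 0.003]
ft_force: [-0.1, 0.7, 0.2]
grip_width: 0.0072
```

```bash
python3 - <<'E'
from h import *
o=telemetry.get_obs();i=cams.snapshot('wrist');cv2.imwrite('pics/w2.png',i)
j=cams.snapshot('side');cv2.imwrite('pics/s2.png',j)
print(o['time_s'],o['tool_pos'],o['orientation'],o['grip_width'],o['ft_force'])
a=cv2.resize(j[160:350,130:330],None,fx=2,fy=2,interpolation=cv2.INTER_CUBIC)
cv2.imwrite('pics/c2.png',np.hstack([i[:,100:440],cv2.copyMakeBorder(a,0,4,0,0,cv2.BORDER_CONSTANT)]))
E
```

```text
4.4 [ 0.45909798 -0.37816668  0.04765043] [3.08675214e+00 5.00151291e-01 2.84833636e-03] 0.007156275982442413 [-0.14088091  0.66762777  0.20629345]
```

View pics/c2.png

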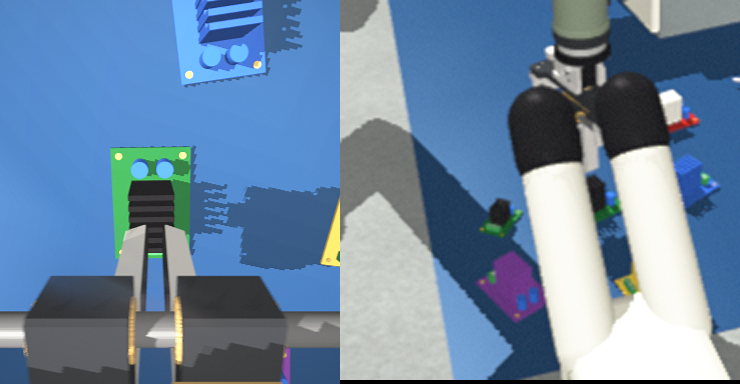

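The fingers hadn't finished closing when I lifted, so they shut above the sink (tips near row 226, sink at rows 180–225). The board is undisturbed, so I'll retry with a longer close.

move_arm([
  [-1, [0, 0, 0.6], [0, 0, 0]],
  [1, [0, 0, 0], [0, 0, 0]],
  [1, [0, 0, 0], [0, 0, 0]],
  [1, [0, 0, 0], [0, 0, 0]],
  [1, [0, 0, 0], [0, 0, 0]],
  [1, [0, 0, 0], [0, 0, 0]],
  [1, [0, 0, 0], [0, 0, 0]],
  [1, [0, 0, 0], [0, 0, 0]],
  [1, [0, 0, 0], [0, 0, 0]],
])

```text
time_s: 5.62
tool_pos: [0.4564, -0.3754, 0.0592]
orientation: [3.094, 0.501, -0.005]
ft_force: [0.5, -0.3, -0.1]
grip_width: 0.0771
```

```bash
python3 - <<'E'
from h import *
o=telemetry.get_obs();i=cams.snapshot('wrist');cv2.imwrite('pics/w3.png',i)
print(o['tool_pos'],o['orientation'],o['grip_width'])
hsv=cv2.cvtColor(i,cv2.COLOR_BGR2HSV)
k=cv2.inRange(hsv,(40,90,30),(85,255,255));k[290:]=0
c=max(cv2.findContours(k,cv2.RETR_EXTERNAL,cv2.CHAIN_APPROX_NONE)[0],key=cv2.contourArea)
r=cv2.minAreaRect(c);b=cv2.boxPoints(r);W=np.array([onz('wrist',*p,.006,o) for p in b]);print(r,W.round(4).tolist(),W.mean(0))
E
```

```text
[ 0.45641614 -0.3754047   0.0591555 ] [ 3.093767    0.50114702 -0.00450913] 0.07712472101944226
((255.71261596679688, 196.09561157226562), (107.13021850585938, 76.0910415649414), 89.19306945800781) [[0.4913, -0.3329, 0.006], [0.5107, -0.3887, 0.006], [0.4262, -0.421, 0.006], [0.4051, -0.36, 0.006]] [ 0.45832521 -0.37566204  0.006     ]
```

View pics/w3.png

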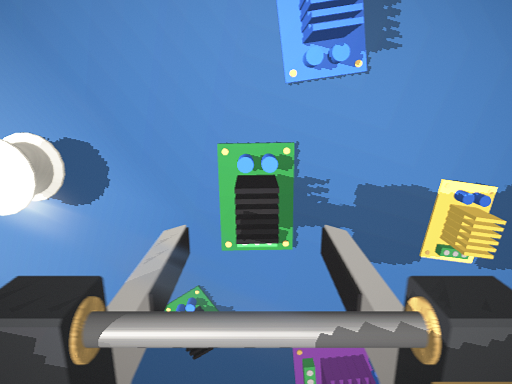

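The board is unmoved, with its centre at about (256,196) px, which is (0.458, -0.376). The sink sits between the open jaws.

move_arm([
  [1, [0.04, 0, -0.6], [0, 0, 0]],
  [0.2, [0, 0, -0.6], [0, 0, 0]],
  [0.2, [0, 0, -0.6], [0, 0, 0]],
  [0.2, [0, 0, 0], [0, 0, 0]],
])

```text
time_s: 6.18
tool_pos: [0.4565, -0.3742, 0.0096]
orientation: [3.096, 0.502, -0.007]
ft_force: [0.1, -0.7, -0.1]
grip_width: 0.0676
```

move_arm([
  [0, [0, 0, 0.14], [0, 0, 0]],
  [-1, [0, 0, 0], [0, 0, 0]],
  [-1, [0, 0, 0], [0, 0, 0]],
  [-1, [0, 0, 0], [0, 0, 0]],
  [-1, [0, 0, 0], [0, 0, 0]],
  [-1, [0, 0, 0], [0, 0, 0]],
  [-1, [0, 0, 0], [0, 0, 0]],
  [-1, [0, 0, 0], [0, 0, 0]],
  [-1, [0, 0, 0], [0, 0, 0]],
], force=30)

```text
time_s: 7.3
tool_pos: [0.4575, -0.3756, 0.0146]
orientation: [3.093, 0.501, -0.004]
ft_force: [-0.6, 0.4, -1.1]
grip_width: 0.0297
```

Gripped at 29.7 mm, which matches the sink's 30 mm. Lifting and carrying it over.

move_arm([
  [-1, [0, 0, 0.6], [0, 0, 0]],
  [-1, [0, 0, 1], [0, 0, 0]],
  [-1, [0, 0, 1], [0, 0, 0]],
  [-1, [0, 0, 1], [0, 0, 0]],
  [-1, [0, 0, 1], [0, 0, 0]],
  [-1, [0, 0, 1], [0, 0, 0]],
  [-1, [0, 0, 1], [0, 0, 0]],
  [-1, [0, 0, 1], [0, 0, 0]],
  [-1, [0, 0, 1], [0, 0, 0]],
  [-1, [0.3, 0.6, 0.6], [0, 0, 0]],
  [-1, [0.28, 1, 0], [0, 0, -0.2]],
  [-1, [0.28, 1, 0], [0, 0, -0.2]],
  [-1, [0.28, 1, 0], [0, 0, -0.2]],
  [-1, [0.28, 1, 0], [0, 0, -0.2]],
  [-1, [0.28, 1, 0], [0, 0, -0.2]],
  [-1, [0.28, 1, 0], [0, 0, -0.2]],
  [-1, [0.28, 1, 0], [0, 0, -0.2]],
  [-1, [0.28, 1, 0], [0, 0, -0.2]],
  [-1, [0.28, 1, 0], [0, 0, -0.2]],
  [-1, [0, 0, 0], [0, 0, 0]],
])

```text
time_s: 9.8
tool_pos: [0.5229, -0.1074, 0.2544]
orientation: [-3.119, -0.259, 0.017]
ft_force: [-0.6, 0.3, -2.5]
grip_width: 0.0296
```

move_arm([
  [-1, [0.3, 1, 0], [0, 0, -0.15]],
  [-1, [0.3, 1, 0], [0, 0, -0.15]],
  [-1, [0.3, 1, 0], [0, 0, -0.15]],
  [-1, [0.3, 1, 0], [0, 0, -0.15]],
  [-1, [0.3, 1, 0], [0, 0, -0.1]],
  [-1, [0.3, 1, 0], [0, 0, -0.1]],
  [-1, [0.3, 1, 0], [0, 0, 0]],
  [-1, [0.3, 1, 0], [0, 0, 0]],
  [-1, [0.3, 1, 0], [0, 0, 0]],
  [-1, [0.3, 0.9, 0], [0, 0, 0]],
  [-1, [0.3, 0.6, 0], [0, 0, 0]],
  [-1, [0, 0, 0], [0, 0, 0]],
])

```text
time_s: 11.3
tool_pos: [0.6023, 0.1609, 0.2518]
orientation: [-3.13, -0.142, 0.033]
ft_force: [-0.7, -0.2, -2.5]
grip_width: 0.0294
```

```bash
python3 - <<'E'
from h import *
o=telemetry.get_obs();j=cams.snapshot('side');t=cams.snapshot('top')
print(o['time_s'],o['tool_pos'],o['orientation'],o['grip_width'],o['ft_force'])
T=Ro.from_euler('z',5.5,degrees=True)*Ro.from_euler('x',180,degrees=True)
print('corr',np.degrees((T*Ro.from_rotvec(o['orientation']).inv()).as_rotvec())/5, 'shift',(np.array([.6135,.177,.1246])-o['tool_pos'])/.025)
a=cv2.resize(j[60:210,190:390],(500,375),interpolation=cv2.INTER_CUBIC)
b=cv2.resize(t[60:230,110:230],(265,375),interpolation=cv2.INTER_CUBIC)
cv2.imwrite('pics/c4.png',np.hstack([a,b]))
E
```

```text
11.3 [0.60228557 0.16089773 0.2517801 ] [-3.13019523 -0.14246092  0.03310577] 0.029397603513429398 [-0.66404114 -0.20575379 -2.51233754]
corr [-0.07975101 -0.24623931  0.05766245] shift [ 0.44857701  0.64409099 -5.08720399]
```

View pics/c4.png

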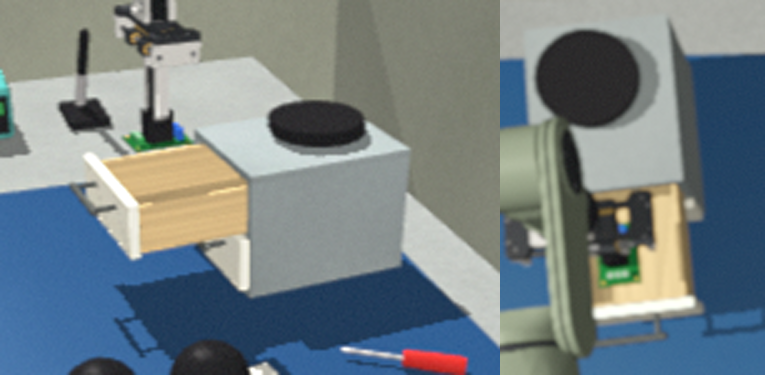

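The side and top crops show the board upright in the gripper, above the open drawer and clear of the front and the unit. Descending.

move_arm([
  [-1, [0.45, 0.64, 0], [-0.08, -0.25, 0.06]],
  [-1, [0, 0, -0.5], [0, 0, 0]],
  [-1, [0, 0, -0.7], [0, 0, 0]],
  [-1, [0, 0, -0.7], [0, 0, 0]],
  [-1, [0, 0, -0.7], [0, 0, 0]],
  [-1, [0, 0, -0.7], [0, 0, 0]],
  [-1, [0, 0, 0], [0, 0, 0]],
])

```text
time_s: 12.28
tool_pos: [0.6113, 0.1741, 0.1607]
orientation: [3.136, 0.145, -0.007]
ft_force: [-0.1, 0.2, -2.7]
grip_width: 0.0295
```

move_arm([
  [-1, [0.06, 0.1, -0.4], [0, 0, 0]],
  [-1, [0, 0, -0.4], [0, 0, 0]],
  [-1, [0, 0, -0.3], [0, 0, 0]],
  [-1, [0, 0, -0.15], [0, 0, 0]],
  [-1, [0, 0, 0], [0, 0, 0]],
])

```text
time_s: 12.9
tool_pos: [0.6145, 0.177, 0.1291]
orientation: [3.136, 0.145, -0.001]
ft_force: [0.6, 0.4, -2.9]
grip_width: 0.0295
```

move_arm([
  [-1, [0, 0, -0.1], [0, 0, 0]],
  [-1, [0, 0, -0.06], [0, 0, 0]],
  [-1, [0, 0, 0], [0, 0, 0]],
])

```text
time_s: 13.28
tool_pos: [0.6152, 0.1771, 0.1258]
orientation: [3.136, 0.145, 0.002]
ft_force: [-0.2, -0.3, -1.5]
grip_width: 0.0294
```

move_arm([
  [-1, [0, 0, -0.05], [0, 0, 0]],
  [-1, [0, 0, 0], [0, 0, 0]],
])

```text
time_s: 13.52
tool_pos: [0.6154, 0.1771, 0.1248]
orientation: [3.137, 0.145, 0.003]
ft_force: [0.1, -0.7, -3.1]
grip_width: 0.0295
```

move_arm([
  [-1, [0, 0, -0.06], [0, 0, 0]],
  [-1, [0, 0, -0.06], [0, 0, 0]],
  [-1, [0, 0, 0], [0, 0, 0]],
])

```text
time_s: 13.9
tool_pos: [0.617, 0.1773, 0.1245]
orientation: [3.137, 0.145, 0.009]
ft_force: [0.4, -0.4, -2.2]
grip_width: 0.0292
```

move_arm([
  [-1, [0, 0, -0.12], [0, 0, 0]],
  [-1, [0, 0, 0], [0, 0, 0]],
])

```text
time_s: 14.15
tool_pos: [0.6191, 0.1775, 0.1246]
orientation: [3.137, 0.145, 0.017]
ft_force: [0.4, -0.9, -2.3]
grip_width: 0.0296
```

The board has stopped descending at the expected height, so it is on the floor. Releasing.

move_arm([
  [0.2, [0, 0, 0], [0, 0, 0]],
  [0.2, [0, 0, 0], [0, 0, 0]],
  [0.2, [0, 0, 0], [0, 0, 0]],
  [0.2, [0, 0, 0], [0, 0, 0]],
  [0.2, [0, 0, 0], [0, 0, 0]],
])

```text
time_s: 14.78
tool_pos: [0.6189, 0.1775, 0.1234]
orientation: [3.137, 0.145, 0.016]
ft_force: [0.4, -0.9, -0.1]
grip_width: 0.0564
```

move_arm([
  [0.2, [0, 0, 0.4], [0, 0, 0]],
  [0.2, [0, 0, 0.8], [0, 0, 0]],
  [0.2, [0, 0, 1], [0, 0, 0]],
  [0.2, [0, 0, 1], [0, 0, 0]],
  [0.2, [0, 0, 1], [0, 0, 0]],
  [0.2, [0, 0, 0.6], [0, 0, 0]],
  [0.2, [-0.6, 0, 0], [0, 0, 0]],
  [0.2, [-1, 0, 0], [0, 0, 0]],
  [0.2, [-1, 0, 0], [0, 0, 0]],
  [0.2, [-1, 0, 0], [0, 0, 0]],
  [-1, [-1, 0, 0], [0, 0, 0]],
  [-1, [-1, 0, 0], [0, 0, 0]],
  [-1, [-1, 0, 0], [0, 0, 0]],
  [-1, [-1, 0, 0], [0, 0, 0]],
  [-1, [0, 0, 0], [0, 0, 0]],
])

```text
time_s: 16.65
tool_pos: [0.4094, 0.1761, 0.2397]
orientation: [3.135, 0.147, -0.011]
ft_force: [-0.6, -0.9, 0.2]
grip_width: 0.01
```

```bash
python3 - <<'E'
from h import *
o=telemetry.get_obs();w=cams.snapshot('wrist');j=cams.snapshot('side');t=cams.snapshot('top')
print(o['time_s'],o['tool_pos'],o['orientation'],o['grip_width'],o['ft_force'])
a=cv2.resize(j[60:210,190:390],(400,300),interpolation=cv2.INTER_CUBIC)
b=cv2.resize(t[60:230,110:220],(400,600),interpolation=cv2.INTER_CUBIC)
cv2.imwrite('pics/w5.png',w);cv2.imwrite('pics/t5.png',t)
cv2.imwrite('pics/c5.png',np.hstack([np.vstack([a,cv2.resize(w,(400,300))]),b]))
E
```

```text
16.65 [0.40937257 0.17609997 0.23971135] [ 3.13518941  0.14656545 -0.01078919] 0.010025082897274912 [-0.55568469 -0.89244583  0.19550885]
```

View pics/c5.png

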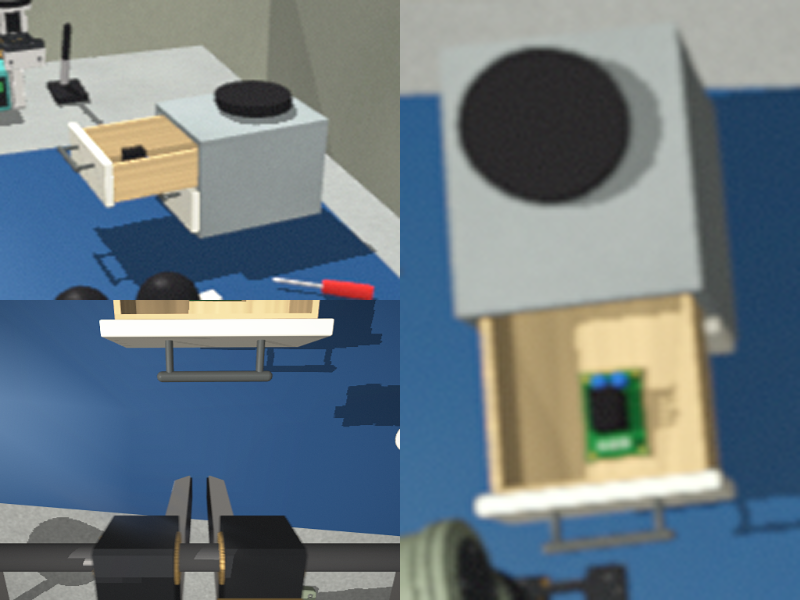

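The board stands upright in the drawer, at about (613,412) in the top crop. The drawer is still open. The handle bar is at about (158–271,377) in the wrist crop.

```bash
python3 - <<'E'
from h import *
o=telemetry.get_obs()
a=onz('wrist',202.5,98.6,.163,o);b=onz('wrist',347,98.6,.163,o);print(a,b,(a+b)/2,np.linalg.norm(a-b))
t=cv2.imread('pics/t5.png');hsv=cv2.cvtColor(t,cv2.COLOR_BGR2HSV);k=cv2.inRange(hsv,(40,90,30),(85,255,255));k[:140]=0;k[205:]=0;k[:,:130]=0;k[:,205:]=0
c=max(cv2.findContours(k,cv2.RETR_EXTERNAL,cv2.CHAIN_APPROX_NONE)[0],key=cv2.contourArea);r=cv2.minAreaRect(c)
W=np.array([onz('top',*p,.116) for p in cv2.boxPoints(r)]);print(W.mean(0),[np.linalg.norm(W[1]-W[0]),np.linalg.norm(W[2]-W[1])])
E
```

```text
[0.48735959 0.2261474  0.163     ] [0.49832701 0.10816169 0.163     ] [0.4928433  0.16715455 0.163     ] 0.11849435274752447
[0.61826066 0.17713736 0.116     ] [np.float64(0.057248483758873085), np.float64(0.08361892311763544)]
```

move_arm([
  [-1, [0, -0.5, -0.6], [0, 0, 0]],
  [-1, [0, 0, -1], [0, 0, 0]],
  [-1, [0, 0, -1], [0, 0, 0]],
  [-1, [0, 0, -0.8], [0, 0, 0]],
  [-1, [0, 0, 0], [0, 0, 0]],
])

```text
time_s: 17.42
tool_pos: [0.4127, 0.159, 0.1482]
orientation: [3.133, 0.14, -0.015]
ft_force: [-0.3, -0.7, -0.4]
grip_width: 0.0007
```

move_arm([
  [-1, [0.6, 0.1, 0], [0, 0, 0]],
  [-1, [0.6, 0.06, 0], [0, 0, 0]],
  [-1, [0.6, 0.06, 0], [0, 0, 0]],
  [-1, [0.3, 0.03, 0], [0, 0, 0]],
  [-1, [0.3, 0.03, 0], [0, 0, 0]],
  [-1, [0.4, 0.04, 0], [0, 0, 0]],
  [-1, [0.5, 0.05, 0], [0, 0, 0]],
  [-1, [0.5, 0.05, 0], [0, 0, 0]],
  [-1, [0.5, 0.05, 0], [0, 0, 0]],
  [-1, [0.5, 0.05, 0], [0, 0, 0]],
  [-1, [0.5, 0.05, 0], [0, 0, 0]],
  [-1, [0.5, 0.05, 0], [0, 0, 0]],
])

```text
time_s: 18.92
tool_pos: [0.5698, 0.1752, 0.1504]
orientation: [3.133, 0.139, -0.011]
ft_force: [-2.7, -0.1, 0.5]
grip_width: 0.0003
```

Contact, at about 2–3 N. Continuing gently.

move_arm([
  [-1, [0.5, 0.05, 0], [0, 0, 0]],
  [-1, [0.5, 0.05, 0], [0, 0, 0]],
  [-1, [0.5, 0.05, 0], [0, 0, 0]],
  [-1, [0.3, 0.03, 0], [0, 0, 0]],
  [-1, [0.3, 0.03, 0], [0, 0, 0]],
  [-1, [0.2, 0.02, 0], [0, 0, 0]],
])

```text
time_s: 19.68
tool_pos: [0.6318, 0.1814, 0.1501]
orientation: [3.133, 0.139, -0.011]
ft_force: [-1.5, -0.2, 0.5]
grip_width: 0.0005
```

move_arm([
  [-1, [0.25, 0.02, 0], [0, 0, 0]],
  [-1, [0.25, 0.02, 0], [0, 0, 0]],
  [-1, [0.25, 0.02, 0], [0, 0, 0]],
])

```text
time_s: 20.05
tool_pos: [0.6513, 0.1833, 0.15]
orientation: [3.134, 0.14, -0.012]
ft_force: [-0.9, -1.0, 0.3]
grip_width: 0.0007
```

move_arm([
  [-1, [0.2, 0.02, 0], [0, 0, 0]],
  [-1, [0.2, 0.02, 0], [0, 0, 0]],
])

```text
time_s: 20.3
tool_pos: [0.662, 0.1844, 0.15]
orientation: [3.134, 0.14, -0.012]
ft_force: [-0.9, 0.9, 0.0]
grip_width: 0.0007
```

move_arm([
  [-1, [0.2, 0.02, 0], [0, 0, 0]],
  [-1, [0.2, 0.02, 0], [0, 0, 0]],
])

```text
time_s: 20.55
tool_pos: [0.6727, 0.1854, 0.1501]
orientation: [3.134, 0.14, -0.012]
ft_force: [-0.1, -0.5, -0.6]
grip_width: 0.0005
```

Further than expected with no stop yet, so I'll look.

```bash
python3 - <<'E'
from h import *
o=telemetry.get_obs();w=cams.snapshot('wrist');j=cams.snapshot('side')
print(o['time_s'],o['tool_pos'],o['ft_force'])
cv2.imwrite('pics/c6.png',np.hstack([cv2.resize(j[60:210,190:390],(400,300),interpolation=cv2.INTER_CUBIC),cv2.resize(w,(400,300))]))
E
```

```text
20.55 [0.67270687 0.18539979 0.15007442] [-0.08691572 -0.54850388 -0.5581009 ]
```

View pics/c6.png

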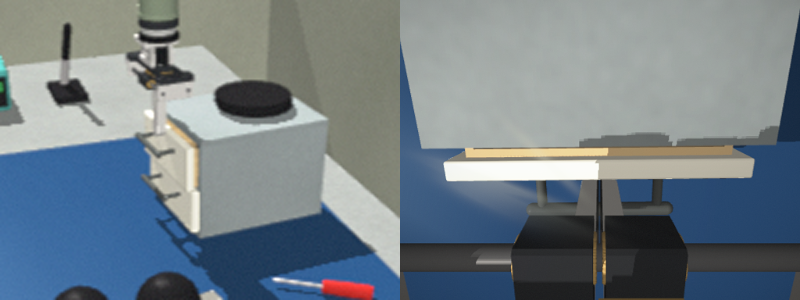

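Wrist view: the drawer is nearly shut, with a wood gap of about 10–15 mm at row 152. The fingertips bear on the white front just above the bar (row 210), not on the bar itself. That works too, so I'll keep pushing gently until the stop.

move_arm([
  [-1, [0.2, 0.02, 0], [0, 0, 0]],
  [-1, [0.2, 0.02, 0], [0, 0, 0]],
])

```text
time_s: 20.9
tool_pos: [0.6833, 0.1864, 0.15]
orientation: [3.134, 0.14, -0.012]
ft_force: [-1.9, 0.3, 0.9]
grip_width: 0.0003
```

move_arm([
  [-1, [0.2, 0.02, 0], [0, 0, 0]],
  [-1, [0.2, 0.02, 0], [0, 0, 0]],
])

```text
time_s: 21.15
tool_pos: [0.6843, 0.1864, 0.1501]
orientation: [3.131, 0.141, -0.047]
ft_force: [-16.3, -3.3, 9.9]
grip_width: 0.0004
```

The push force jumped to 16 N and motion stopped, so this is the hard stop. Backing off slightly, then straight up so as not to catch the bar.

move_arm([
  [-1, [0, 0, 0], [0, 0, 0]],
  [-1, [-0.12, 0, 0], [0, 0.4, 0]],
  [-1, [0, 0, 0.3], [0, 0, 0]],
  [-1, [0, 0, 0.8], [0, 0, 0]],
  [-1, [0, 0, 1], [0, 0, 0]],
  [-1, [0, 0, 1], [0, 0, 0]],
  [-1, [0, 0, 1], [0, 0, 0]],
  [-1, [-1, 0, 0.3], [0, 0, 0]],
  [-1, [-1, 0, 0], [0, 0, 0]],
  [-1, [-1, 0, 0], [0, 0, 0]],
  [-1, [-1, 0, 0], [0, 0, 0]],
  [-1, [-1, 0, 0], [0, 0, 0]],
  [-1, [-1, 0, 0], [0, 0, 0]],
  [-1, [-1, 0, 0], [0, 0, 0]],
  [-1, [0, 0, 0], [0, 0, 0]],
])

```text
time_s: 23.02
tool_pos: [0.5101, 0.1873, 0.2882]
orientation: [3.136, 0.14, -0.038]
ft_force: [0.9, -0.2, -0.4]
grip_width: 0.0006
```

```bash
python3 - <<'E'
from h import *
o=telemetry.get_obs();w=cams.snapshot('wrist');j=cams.snapshot('side');t=cams.snapshot('top')
print(o['time_s'],o['tool_pos'],o['ft_force'])
a=cv2.resize(j[60:210,190:390],(400,300),interpolation=cv2.INTER_CUBIC)
b=cv2.resize(t[60:230,110:220],(388,600),interpolation=cv2.INTER_CUBIC)
cv2.imwrite('pics/c7.png',np.hstack([np.vstack([a,cv2.resize(w,(400,300))]),b]))
E
```

```text
23.025 [0.51007417 0.18726639 0.28815185] [ 0.89293778 -0.20096674 -0.4132477 ]
```

View pics/c7.png

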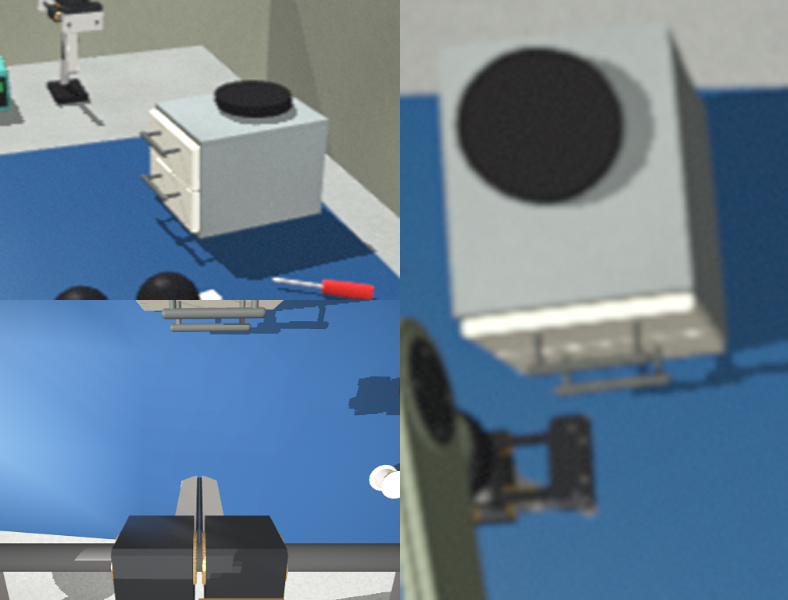

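The top front is now flush with the lower one, no wood shows, and the arm is clear. Handing in.

```bash
python3 -c "
from workcell import order;print(order.finish_job())"
```

```text
the job is handed in; nothing more can be done
None
```

The green board with the black heat sink is standing in the top drawer, and the drawer is pushed shut. I handed the job in at about 23 s of the 48 s allowed; no verdict was reported.

**Checks before shutting:**
- The picture after release showed the board standing upright in the still-open drawer. Its centre was at about (0.618, 0.177), within 8 mm of my drawer_spot estimate.
- It stopped descending at the expected floor height, with the tool at z of about 0.1246.

**Checks after shutting:**
- The push force jumped to about 16 N when the drawer hit its hard stop.
- The last pictures show the top front flush with the lower one, no wood visible, and the arm clear of everything.

**What went wrong or disagreed:**
- **First grasp missed:** I lifted before the fingers had finished closing. The board did not move, and the second grasp held at 29.7 mm.
- **Handle position:** The fingertips ended up pushing the white front just behind the bar, not the bar itself. The bar was probably a little lower than the 0.163 m I assumed. My two views of it differed by about 5 mm, and I measured its length as 118 mm against the stated 110 mm.
- **Not confirmed:** I could not see the board once the drawer was shut. That it is still upright rests on the slow, low-force push before the stop.

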